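# Hold the sprung inspection lamp over a clarinet bell

### The arm

A 6-joint arm with a two-finger parallel gripper is mounted at the origin on the work surface. World frame = base frame: x ahead of the robot, y to its left, z up, the work surface at z = 0. Lengths are in m, angles in degrees, forces in N, time in s.
With the tool pointing down it reaches from about 0.25 to 0.8 m from the base axis. Payload 3.9 kg.
Tool frame: the origin (TCP) lies on the centre line of the jaws, within the pads' length; the fingertips stand 19 mm ahead of it and the grasp point (between the pads) is the TCP; x points along the fingers, z is the direction in which the jaws open and shut, and the axes are right-handed (so a half turn about x gives the same grasp; the last joint's range is limited). The gripper opens to 85 mm and grips with 20 to 120 N. Pads are 22 mm wide; open, the fingers measure 114 mm over their backs; the gripper's body (76 mm by 85 mm) begins 54 mm behind the grasp point. The pads swing forward as they close: fully open they stand 13 mm farther back than shut.
Start: joints at [-74.026, 14.897, -7.913, 67.191, 0, 90], TCP at [0.144, -0.505, 0.25] pointing down, gripper open.
Joint ranges: [-159.42, 159.42], [-47.68, 98.78], [-73.54, 78.23], [-108.79, 121.32], [-90, 84.71], [-180, 180]. Speed limits (degrees/s): [147.25, 147.25, 180, 180, 180, 180].

### API

Orientations are given as a 3x3 rotation matrix whose columns are the frame's x, y, z axes.
In Python, from plant import robot gives the robot as it stands.
- The arm moves only by the tool drive_tool, never from a script. Its argument "increments" is one flat list of numbers, 5 for each row, row after row: the opening, from -1 (shut) to 1 (fully open), then the shift along the world's x, y, z in mm, then the turn about the world's z in rad. In form: [grip, dx, dy, dz, turn, grip, dx, dy, dz, turn, ...]. A call has 1 to 12 rows; each row shifts and turns the commanded pose from where the row before left it; what a row does not reach is not made up. A row lasts 1/12 s, in which the tool goes at most 41.7 mm and 7.16 degrees, less where a joint would pass 70% of its speed; a pose out of reach is approached as far as the arm can. A call is refused whole if a number of a shift passes 41.7 or a number of a turn 0.125, either way. A call with a gripper value outside its range is refused whole. The fingers move at their own pace and stop on an object; the grip force is fixed at half the most. Time passes only in rows, so rows that do not move let the fingers close. It gives the time, the measured TCP pose, the force and the opening at its end, in the units of the state.
- robot.sense(): the state, without advancing time (a new reading comes with each control period).
- robot.read_camera(name): name is "side" or "top"; returns the picture (480x640x3 uint8, red, green, blue); there is no depth.
- robot.calibration(name): a dict with "intrinsics" (3x3 intrinsics, pixels), "origin" and "rotation" of the camera in the world. Camera axes: x right, y down, z forward; pixel columns grow to the right and rows downward; lengths in m; the calibration is good to about 2 mm. A picture is of the moment at which its call begins. calibration takes no time and is no camera call.
- robot.close_job(): hands the job in, once; it reports no verdict.
The state is a dict: "time": time; "joint_positions": joint angles; "dq": joint speeds; "effort": joint torques, N m; "ee_pos": TCP position; "ee_rot": TCP orientation; "wrist_force": force on the tool from outside, world axes, zero at the start; "torque": the same for the moment, N m; "finger_gap": opening from 0.0 (shut) to 1.0 (fully open).
Only numpy, scipy, OpenCV 4.12 (cv2) and the standard library are available. Lean on these libraries where they do the work, as an engineer would, in place of code of your own. Each camera call takes 0.05 s, during which the arm holds its last target.

### The job

Slide the black clarinet bell along the bench, upright and never lifted or tipped over, until it sits fully home in the V-shaped stop of the inspection stand. Then swing the stand's spring-loaded lamp arm round by its peg until it is against its stop, so that the lamp is over the bell's bore, and finish while still holding it there with the gripper against its spring; do not let go. Leave the other things on the bench where they are.

Things in the scene. Friction and masses are not known exactly. Their poses are not given: they have to be found in the camera images.
- bell_mid (a point): Middle (52 mm above the bench, on the axis) of the loose black clarinet bell, standing flare down on the bench: grenadilla, hollow, 105 mm tall, 0.16 kg give or take a third. Round; outer diameter 78 mm from the bench to 8 mm up, 68 mm at 22 mm up, 58 mm at 45 mm up, 51 mm at 75 mm up, 55 mm at the metal ring round its top. z: its axis, up.
- nest (a point): Point on the bench (height 0) where the bell's axis stands when the bell is home in the V-stop, its foot touching both walls; marked by a flush grey felt disc, 82 mm in diameter. Axes as the stand. From the V's mouth the bell can be pushed straight to this point along any direction within 45 degrees of the stand's +y.
- stand: Inspection stand, fixed to the bench; origin at the nest point, z up. The V-stop is open to its -y: two straight aluminium bars, 50 mm long, 12 mm thick, 25 mm high, their inner faces centred 39.5 mm from the origin in the directions (x, y) = (1, 1) and (-1, 1) and square to them. The pivot post stands at (100, 100) mm.
- pivot (a point): Point on the upright hinge axis of the lamp arm, 140 mm above the bench, at (100, 100) mm in the stand's x and y; axes as the stand. The fixed pivot post is up to 68 mm in diameter, the arm's hub on it reaches 150 mm above the bench, and a stop pin beside the hub 154 mm; a foot plate 90 mm square, 10 mm thick, lies under it.
- peg (a point): Middle (172 mm above the bench) of the upright steel peg by which the lamp arm is moved: round, 14 mm diameter, 148 to 196 mm above the bench, on top of the lamp head (disc, 48 mm diameter, 128 to 148 mm above the bench) at the arm's free end, 141 mm from the pivot axis. x points outward along the arm (a bar 12 mm wide, 134 to 144 mm above the bench), z up.
- lamp_arm (a joint): Angle of the lamp arm about its upright hinge, rad, growing counter-clockwise seen from above. 0: at rest, peg at about (-34, 144) mm in the stand's x, y; 1.1: against the stop, lamp and peg straight above the nest, 20 mm clear of the bell's top. A spring drives it back to 0: it takes 1.5 N at the peg at 0, rising evenly to 4.2 N at 1.1. The peg is rigid with the arm.
- barrel: Bystander: loose black clarinet barrel standing upright, 35 mm diameter, 64 mm tall. Origin at the centre of its underside.
- cap: Bystander: loose bright metal mouthpiece cap standing upright, 34 mm diameter, 64 mm tall. Origin at the centre of its underside.
- jar: Bystander: loose small clear jar with a pale metal lid, 44 mm diameter, 50 mm tall. Origin at the centre of its underside.
- a_key: Bystander: loose chrome A-key lying flat, 80 mm long along its x, up to 26 mm wide and 9 mm high. Origin at the middle of its underside.
- burnisher: Bystander: loose burnisher lying along its x, horn handle to -x (115 mm long, 22 mm thick) and a steel rod to +x (105 mm). Origin on the underside where handle and rod meet.
- cork_block: Bystander: loose cork block, 60 x 90 x 28 mm (its x, y, z). Origin at the centre of its underside.

How it is judged:
By the outcome, as a careful person would: the job done as asked, in the order asked, and still so for the second after the job is handed in, while the arm keeps its last pose, push and grip.
It also fails if it takes over 54 s, if anything falls off the work surface, if the arm or the gripper's body presses on something with over 40 N, if the wrist force passes 120 N, or if a joint passes its speed limit or range.

## Working session

There is one attempt and no reset: what is moved stays moved. The work goes in short steps, Python scripts to look and compute and a tool call to move; the robot and the scene stay as the last step left them, time stands still between calls to the robot, and variables do not carry over. Pictures are saved under pics/ and viewed, and the job is handed in when it is done.

Besides the shell and the picture viewer there is one more tool, called after "Request:" as name(argument=value, ...) on one line, values as JSON. drive_tool: Moves the arm, as the interface text tells. Its arguments: {"type":"object","properties":{"increments":{"type":"array"}},"required":["increments"]}

```bash
mkdir -p pics; python3 - <<'E'
from plant import robot
import cv2
for n in("top","side"):
    cv2.imwrite(f"pics/{n}0.png",robot.read_camera(n)[:,:,::-1])
    c=robot.calibration(n);print(n,c)
print(robot.sense())
E
```

```text
top {'intrinsics': array([[496.95187206,   0.        , 320.79898966],
       [  0.        , 496.95187206, 244.4743316 ],
       [  0.        ,   0.        ,   1.        ]]), 'origin': array([0.51684242, 0.04246273, 0.97241161]), 'rotation': array([[ 0.00465005, -0.99795435,  0.06376125],
       [-0.99979492, -0.00589647, -0.01937399],
       [ 0.01971032, -0.06365809, -0.99777711]])}
side {'intrinsics': array([[454.06580008,   0.        , 319.92646442],
       [  0.        , 454.06580008, 238.36841458],
       [  0.        ,   0.        ,   1.        ]]), 'origin': array([0.35881294, 0.61084686, 0.68682521]), 'rotation': array([[-0.92531736, -0.27224748,  0.26394903],
       [-0.37879876,  0.63189645, -0.67617924],
       [ 0.01729964, -0.72566396, -0.68783177]])}
{'time': 0.1, 'joint_positions': array([-7.40246475e+01,  1.49297331e+01, -7.98010817e+00,  6.71919770e+01,
        1.03355585e-03,  8.99997407e+01]), 'dq': array([-0.11043012, -0.12412226,  0.17670014,  0.0333757 ,  0.04420516,
       -0.02841779]), 'effort': array([-4.59918519e-04, -4.06507516e+01,  2.54527509e+01,  1.00733389e-02,
       -5.63657409e-05, -1.45837593e-06]), 'ee_pos': array([ 0.1443301 , -0.50413754,  0.2495571 ]), 'ee_rot': array([[-4.71747455e-04,  9.61378944e-01,  2.75227732e-01],
       [ 1.71339681e-03,  2.75228136e-01, -9.61377417e-01],
       [-9.99998421e-01,  1.80469674e-05, -1.77706179e-03]]), 'wrist_force': array([-0.44391063,  0.37148212, -0.07225664]), 'torque': array([-0.04827667,  0.00123162, -0.04057261]), 'finger_gap': 1.0015046996354473}
```

View pics/top0.png

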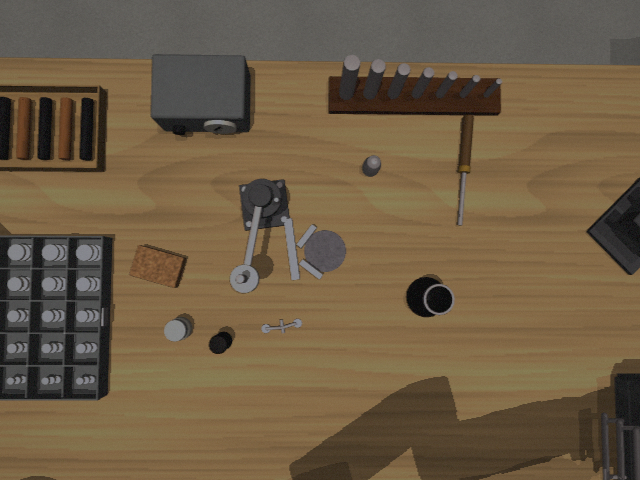

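View pics/side0.png

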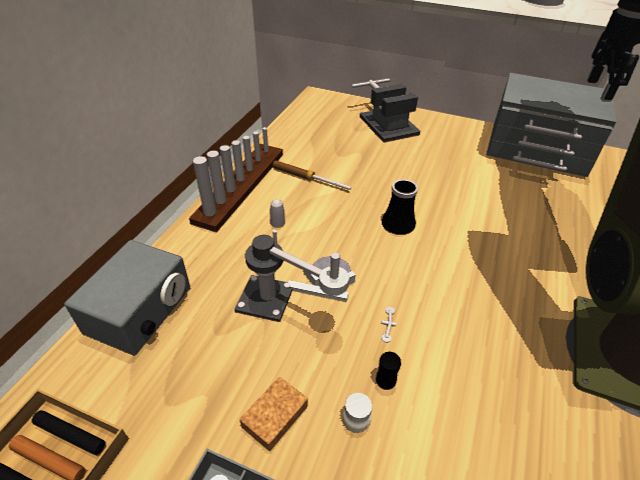

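The top view shows the felt disc at about (325,251), the bell foot at about (427,297) with its ring at (438,299), the post at (262,195), and the peg and lamp at about (243,278). The V opens to the right of the image, towards world -y. Next I'll measure these more accurately.

```bash
cat > h.py <<'E'
import numpy as np, cv2
def ray(c,u,v,z):
    d=c["rotation"]@np.linalg.solve(c["intrinsics"],[u,v,1.]); o=c["origin"]
    return o+d*(z-o[2])/d[2]
def proj(c,p):
    q=c["intrinsics"]@(c["rotation"].T@(np.asarray(p,float)-c["origin"])); return q[:2]/q[2]
def circ(c,x,y,z,r,n=60):
    return np.array([proj(c,[x+r*np.cos(t),y+r*np.sin(t),z]) for t in np.linspace(0,2*np.pi,n)])
E
python3 - <<'E'
from plant import robot
from h import *
t=robot.calibration("top");s=robot.calibration("side")
for n,c,u,v,z in[("nest",t,325,251,0),("ring",t,438.5,299,.105),("foot",t,427,297,.004),("ringS",s,404,188,.105),("pegtop",t,241,279,.196),("pegtopS",s,335,255,.196),("head",t,245,279,.148),("hub",t,261,192,.15),("bar a",t,307,237,.025),("bar b",t,312,268,.025),("plate",t,265,205,.01)]:
    print(n,ray(c,u,v,z).round(4))
for n,c in(("top",t),("side",s)):
    im=cv2.imread(f"pics/{n}0.png")
    x0,y0,w,h=(220,150,250,190) if n=="top" else (220,150,220,180)
    cv2.imwrite(f"pics/{n}0z.png",cv2.resize(im[y0:y0+h,x0:x0+w],None,fx=3,fy=3,interpolation=cv2.INTER_CUBIC))
E
```

```text
nest [0.5662 0.0153 0.    ]
ring [ 0.4781 -0.1803  0.105 ]
foot [ 0.4774 -0.1837  0.004 ]
ringS [ 0.4771 -0.1754  0.105 ]
pegtop [0.512  0.1512 0.196 ]
pegtopS [0.5123 0.1532 0.196 ]
head [0.5117 0.1513 0.148 ]
hub [0.6564 0.1265 0.15  ]
bar a [0.5915 0.0505 0.025 ]
bar b [0.5324 0.0406 0.025 ]
plate [0.6547 0.1328 0.01  ]
```

View pics/top0z.png

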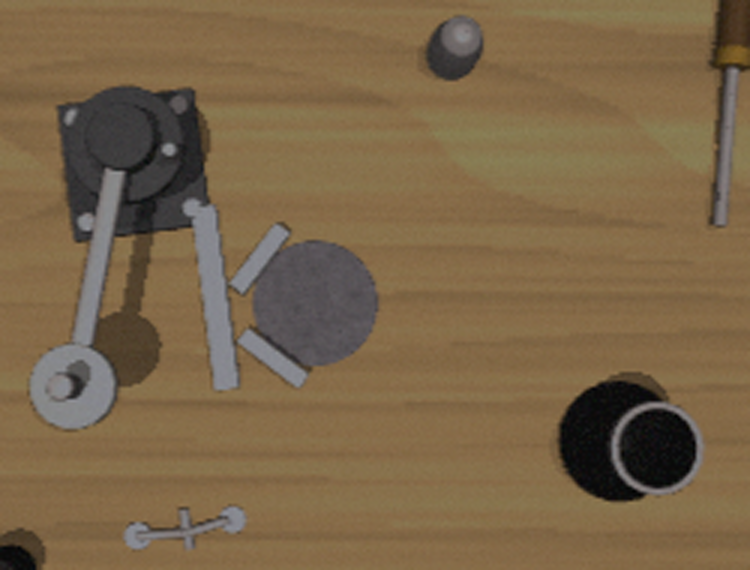

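View pics/side0z.png

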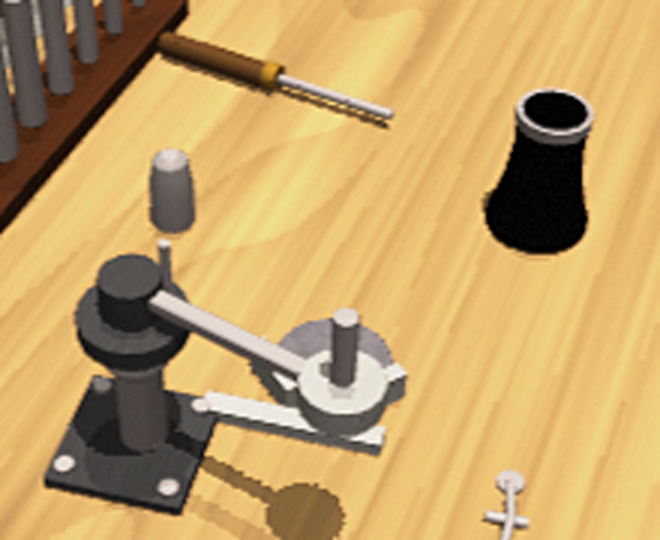

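```bash
python3 - <<'E'
from plant import robot
from h import *
from scipy.optimize import least_squares
t=robot.calibration("top");s=robot.calibration("side")
T=cv2.imread("pics/top0.png");S=cv2.imread("pics/side0.png")
g=cv2.cvtColor(T,cv2.COLOR_BGR2GRAY)
# bell silhouettes: dark pixels
def cent(im,x0,y0,x1,y1,f):
    m=f(im[y0:y1,x0:x1].astype(int)); 
    n,l,st,c=cv2.connectedComponentsWithStats(m.astype(np.uint8)); k=1+np.argmax(st[1:,4]); return (l==k),st[k],c[k]+[x0,y0]
hull=lambda P:cv2.convexHull(P.astype(np.float32))
prof=[(0,39),(.008,39),(.022,34),(.045,29),(.075,25.5),(.1,27.5),(.105,27.5)]
def sil(c,x,y):
    P=np.vstack([circ(c,x,y,z,r/1000) for z,r in prof]); return P
def bb(P): return np.r_[P.min(0),P.max(0)]
for n,c,im,(x0,y0,x1,y1) in(("top",t,T,(395,265,470,330)),("side",s,S,(375,170,430,240))):
    # ring + black, exclude brown shadow by low saturation or very dark
    f=lambda a:(a.max(2)<32)|((a.max(2)-a.min(2)<22)&(a.max(2)>50))
    m,st,ce=cent(im,x0,y0,x1,y1,f)
    b=np.array([x0+st[0],y0+st[1],x0+st[0]+st[2]-1,y0+st[1]+st[3]-1])
    r=least_squares(lambda p:bb(sil(c,*p))-b,[.4775,-.18])
    print(n,b,r.x.round(4),r.fun.round(1))
# felt disc from top: threshold low sat grey circle
def f(a): return (a.max(2)-a.min(2)<22)&(a.max(2)>50)&(a.max(2)<125)
m,st,ce=cent(T,296,225,350,280,f);print(st,ce)
# fit disc rightmost/bottom/top
x0,y0=296,225
ys,xs=np.nonzero(m);b=[x0+xs.max(),y0+ys.min(),y0+ys.max()]
def rr(p):
    P=circ(t,*p,0,.041);return [P[:,0].max()-b[0],P[:,1].min()-b[1],P[:,1].max()-b[2]]
r=least_squares(rr,[.566,.0153]);print(b,r.x.round(4),r.fun)
N=r.x;
for yaw in(6,7,8):
    a=np.radians(yaw);R=np.array([[np.cos(a),-np.sin(a)],[np.sin(a),np.cos(a)]])
    print(yaw,"peg",N+R@[-.034,.144],"piv",N+R@[.1,.1])
    V=T.copy()
    W=lambda x,y,z:proj(t,[*(N+R@[x,y]),z])
    if yaw==7:
        P=[]
        for sx in(1,-1):
            u=np.array([sx,1])/2**.5;v=np.array([-u[1],u[0]])
            q=[W(*(u*d+v*e),.025) for d,e in((.0395,-.025),(.0395,.025),(.0515,.025),(.0515,-.025))]
            P.append(np.array(q))
        P.append(circ(t,*(N+R@[-.034,.144]),.148,.024));P.append(circ(t,*(N+R@[-.034,.144]),.196,.007));P.append(circ(t,*N,0,.041));P.append(circ(t,*(N+R@[.1,.1]),.15,.034))
        P.append(np.array([W(.1+i,.1+j,.01) for i,j in((.045,.045),(.045,-.045),(-.045,-.045),(-.045,.045))]))
        for z,rd in prof[1:]: P.append(circ(t,.4775,-.182,z,rd/1000))
        V=cv2.resize(T[150:340,220:470],None,fx=3,fy=3,interpolation=cv2.INTER_CUBIC)
        for p in P: cv2.polylines(V,[np.int32((p-[220,150])*3+1)],True,(0,255,0),1)
        cv2.imwrite("pics/ov.png",V)
E
```

```text
top [407 277 454 316] [ 0.4786 -0.182 ] [-1.2 -0.7  1.1  0.7]
side [382 180 416 233] [ 0.4784 -0.1828] [-1.4 -1.7  1.3  1.4]
[   0    4   50   48 1388] [324.20389049 250.54827089]
[np.int64(345), np.int64(229), np.int64(276)] [0.5633 0.017 ] [-0.00433482  2.62212729 -2.59425592]
6 peg [0.514457   0.15669107] piv [0.65232219 0.12693892]
7 peg [0.51202709 0.15581697] piv [0.65039053 0.12847543]
8 peg [0.5096128 0.1549006] piv [0.64843234 0.129978  ]
```

View pics/ov.png

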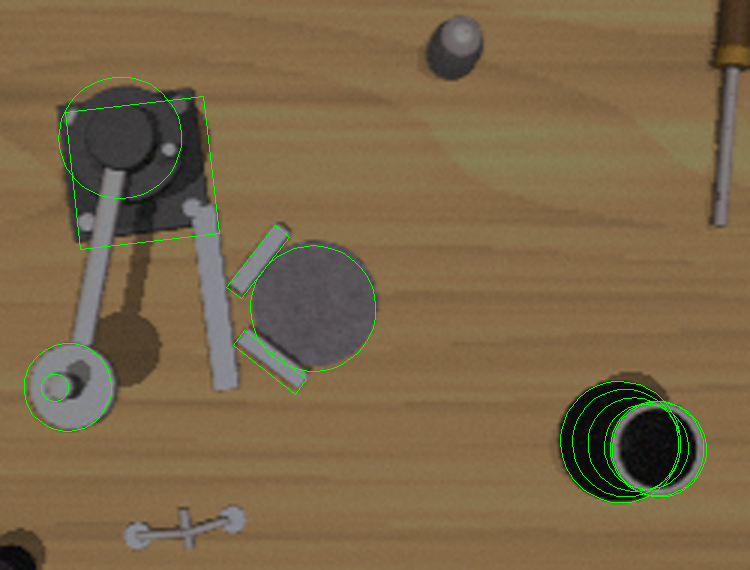

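Request:
drive_tool(increments=[1,20,20,0,-0.013,1,28,27,0,-0.013,1,28,27,0,-0.013,1,28,27,0,-0.013,1,28,27,0,-0.013,1,28,27,0,-0.013,1,28,27,0,-0.013,1,28,27,0,-0.013,1,28,27,0,-0.013,1,28,27,0,-0.013,1,28,27,0,-0.013,1,28,27,0,-0.013])

```text
time: 1.1
ee_pos: [0.4733, -0.186, 0.25]
ee_rot: [[-0.001, 0.993, 0.122], [0.0, 0.122, -0.993], [-1.0, -0.001, -0.0]]
wrist_force: [-0.0, -0.9, -0.5]
finger_gap: 0.998
```

Request:
drive_tool(increments=[1,6,5,0,0,1,0,0,0,0,1,0,0,0,0,1,0,0,0,0])

```text
time: 1.43
ee_pos: [0.4772, -0.1834, 0.25]
ee_rot: [[-0.002, 0.993, 0.121], [-0.0, 0.121, -0.993], [-1.0, -0.002, -0.0]]
wrist_force: [0.1, 0.1, 0.1]
finger_gap: 1.0
```

Request:
drive_tool(increments=[1,1,1,-18,0,1,0,0,-18,0,1,0,0,-18,0,1,0,0,-18,0,1,0,0,-18,0,1,0,0,-18,0,1,0,0,-18,0,1,0,0,-16,0,1,0,0,-15,0,1,0,0,-13,0,1,0,0,-12,0,1,0,0,0,0])

```text
time: 2.43
ee_pos: [0.4764, -0.1825, 0.0664]
ee_rot: [[-0.005, 0.993, 0.12], [0.001, 0.12, -0.993], [-1.0, -0.004, -0.002]]
wrist_force: [0.2, -0.1, 0.3]
finger_gap: 1.002
```

```bash
python3 - <<'E'
from plant import robot
import cv2,numpy as np
a=robot.read_camera("top")[:,:,::-1];b=robot.read_camera("side")[:,:,::-1]
v=np.hstack([cv2.resize(a[180:380,320:520],(400,400)),cv2.resize(b[100:300,300:500],(400,400))])
cv2.imwrite("pics/d1.png",v);print(robot.sense()["ee_pos"],robot.sense()["wrist_force"])
E
```

```text
[ 0.47817868 -0.18272007  0.06835421] [-0.19765662 -0.15198163  0.21573928]
```

View pics/d1.png

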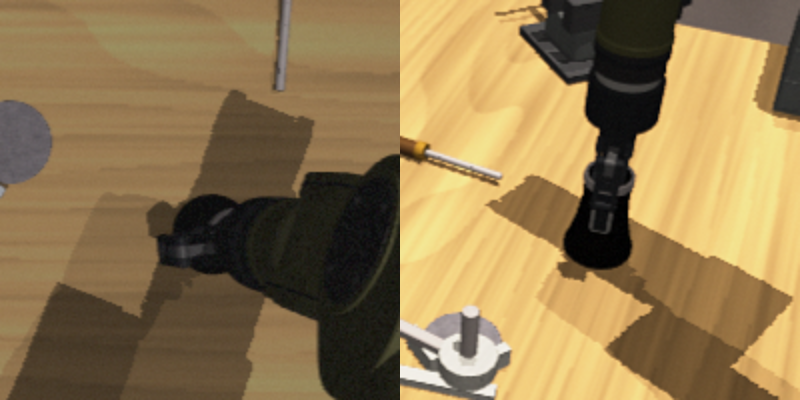

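The bell sits between the open fingers. I'll close gently until they make contact.

Request:
drive_tool(increments=[0.6,0,0,0,0,0.5,0,0,0,0,0.45,0,0,0,0,0.4,0,0,0,0,0.4,0,0,0,0])

```text
time: 2.95
ee_pos: [0.4798, -0.1818, 0.0688]
ee_rot: [[0.001, 0.992, 0.123], [-0.0, 0.123, -0.992], [-1.0, 0.001, 0.0]]
wrist_force: [-0.8, 0.2, -0.1]
finger_gap: 0.699
```

Request:
drive_tool(increments=[0.35,0,0,0,0,0.35,0,0,0,0,0.35,0,0,0,0])

```text
time: 3.2
ee_pos: [0.4795, -0.1816, 0.0683]
ee_rot: [[-0.0, 0.992, 0.123], [0.0, 0.123, -0.992], [-1.0, -0.0, -0.0]]
wrist_force: [0.1, 0.9, 1.1]
finger_gap: 0.674
```

Request:
drive_tool(increments=[0.3,0,0,0,0,0.3,0,0,0,0,0.3,0,0,0,0])

```text
time: 3.45
ee_pos: [0.4794, -0.1814, 0.0684]
ee_rot: [[-0.0, 0.992, 0.123], [0.001, 0.123, -0.992], [-1.0, -0.0, -0.001]]
wrist_force: [-1.2, 2.0, 2.2]
finger_gap: 0.651
```

Request:
drive_tool(increments=[0.25,0,0,0,0,0.25,0,0,0,0,0.25,0,0,0,0])

```text
time: 3.7
ee_pos: [0.4795, -0.1814, 0.0687]
ee_rot: [[0.0, 0.992, 0.123], [0.001, 0.123, -0.992], [-1.0, 0.0, -0.001]]
wrist_force: [-1.0, 2.3, 4.3]
finger_gap: 0.64
```

Request:
drive_tool(increments=[0.2,0,0,0,0,0.2,0,0,0,0,0.2,0,0,0,0])

```text
time: 3.95
ee_pos: [0.4794, -0.1814, 0.0687]
ee_rot: [[0.0, 0.992, 0.123], [0.001, 0.123, -0.992], [-1.0, 0.0, -0.001]]
wrist_force: [-1.5, 3.0, 5.0]
finger_gap: 0.636
```

Request:
drive_tool(increments=[0.2,4,6,0,0,0.2,8,12,0,0,0.2,8,12,0,0,0.2,8,12,0,0,0.2,8,12,0,0,0.2,8,12,0,0,0.2,8,12,0,0,0.2,8,12,0,0,0.2,8,12,0,0,0.2,8,12,0,0,0.2,8,12,0,0,0.2,5,8,0,0])

```text
time: 4.95
ee_pos: [0.5691, -0.048, 0.0687]
ee_rot: [[0.0, 0.993, 0.122], [-0.003, 0.122, -0.992], [-1.0, -0.0, 0.003]]
wrist_force: [-2.7, -4.9, 8.0]
finger_gap: 0.633
```

```bash
python3 - <<'E'
from plant import robot
import cv2,numpy as np
a=robot.read_camera("top")[:,:,::-1];b=robot.read_camera("side")[:,:,::-1]
v=np.hstack([cv2.resize(a[160:360,260:460],(400,400)),cv2.resize(b[120:320,250:450],(400,400))])
cv2.imwrite("pics/d2.png",v);s=robot.sense();print(s["ee_pos"],s["wrist_force"],s["finger_gap"])
E
```

```text
[ 0.56994116 -0.04670343  0.06870062] [-0.22614532  1.39696845  3.89933329] 0.633458584339726
```

View pics/d2.png

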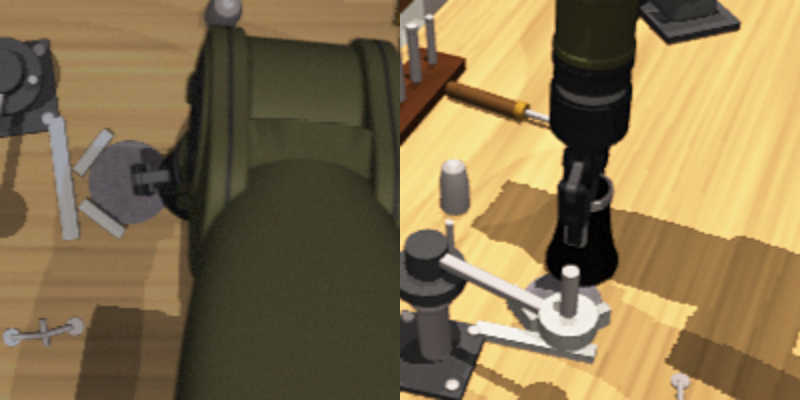

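Request:
drive_tool(increments=[0.2,0,5,0,0,0.2,-1,6,0,0,0.2,0,6,0,0,0.2,-1,6,0,0,0.2,0,6,0,0,0.2,-1,6,0,0,0.2,0,5,0,0,0.2,-1,4,0,0,0.2,0,4,0,0,0.2,-1,3,0,0,0.2,0,2,0,0,0.2,0,1,0,0])

```text
time: 6.05
ee_pos: [0.5636, 0.0064, 0.0686]
ee_rot: [[0.001, 0.992, 0.123], [-0.001, 0.123, -0.992], [-1.0, 0.0, 0.001]]
wrist_force: [1.0, -5.4, 4.9]
finger_gap: 0.636
```

Request:
drive_tool(increments=[0.2,0,1,0,0,0.2,0,1,0,0,0.2,0,0,0,0])

```text
time: 6.3
ee_pos: [0.5636, 0.0083, 0.0686]
ee_rot: [[0.001, 0.992, 0.122], [-0.001, 0.122, -0.992], [-1.0, 0.0, 0.001]]
wrist_force: [-0.3, -4.5, 6.4]
finger_gap: 0.635
```

Request:
drive_tool(increments=[0.2,0,1,0,0,0.2,0,1,0,0,0.2,0,1,0,0])

```text
time: 6.55
ee_pos: [0.5635, 0.0108, 0.0686]
ee_rot: [[0.0, 0.993, 0.122], [-0.002, 0.122, -0.993], [-1.0, 0.0, 0.002]]
wrist_force: [0.6, -7.1, 6.1]
finger_gap: 0.634
```

Request:
drive_tool(increments=[0.2,0,1,0,0,0.2,0,1,0,0,0.2,0,1,0,0])

```text
time: 6.8
ee_pos: [0.5636, 0.0113, 0.0688]
ee_rot: [[0.001, 0.993, 0.121], [-0.008, 0.121, -0.993], [-1.0, -0.0, 0.008]]
wrist_force: [0.8, -13.8, 6.3]
finger_gap: 0.634
```

Request:
drive_tool(increments=[0.2,0,0.5,0,0,0.2,0,0.5,0,0,0.2,0,0.5,0,0])

```text
time: 7.05
ee_pos: [0.5636, 0.0116, 0.0689]
ee_rot: [[0.001, 0.993, 0.121], [-0.01, 0.121, -0.993], [-1.0, -0.001, 0.01]]
wrist_force: [-0.5, -16.0, 7.5]
finger_gap: 0.635
```

```bash
python3 - <<'E'
from plant import robot
import cv2,numpy as np
a=robot.read_camera("top")[:,:,::-1];b=robot.read_camera("side")[:,:,::-1]
v=np.hstack([cv2.resize(a[190:310,250:370],(400,400),interpolation=2),cv2.resize(b[180:310,260:390],(400,400),interpolation=2)])
cv2.imwrite("pics/d3.png",v);s=robot.sense();print(s["ee_pos"],s["wrist_force"],s["finger_gap"])
E
```

```text
[0.56367102 0.01158486 0.06885955] [  0.41408642 -14.91980665   6.64979006] 0.6310117172800526
```

View pics/d3.png

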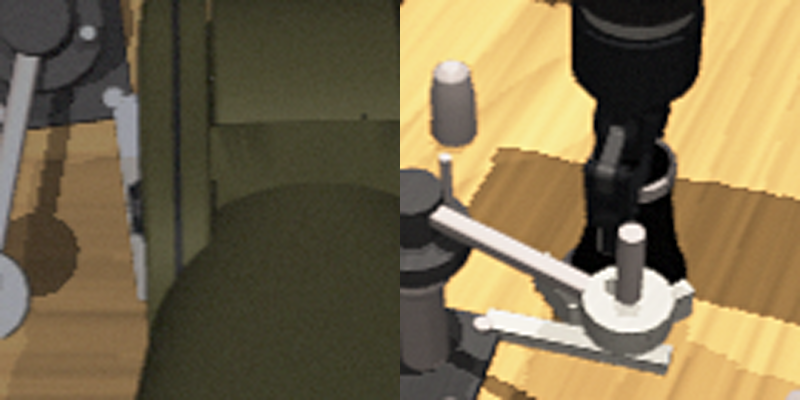

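Request:
drive_tool(increments=[0.2,0,-1.5,0,0,0.3,0,0,0,0,0.4,0,0,0,0,0.45,0,0,0,0,0.45,0,0,0,0,0.45,0,0,0,0])

```text
time: 7.65
ee_pos: [0.5626, 0.0151, 0.0677]
ee_rot: [[-0.002, 0.992, 0.123], [0.001, 0.123, -0.992], [-1.0, -0.002, -0.002]]
wrist_force: [1.2, -1.2, -0.4]
finger_gap: 0.726
```

Request:
drive_tool(increments=[0.45,0,1,0,0,0.45,0,1,0,0,0.45,0,1,0,0,0.45,0,0,0,0])

```text
time: 7.98
ee_pos: [0.564, 0.0175, 0.0685]
ee_rot: [[0.001, 0.992, 0.123], [-0.0, 0.123, -0.992], [-1.0, 0.001, 0.0]]
wrist_force: [0.4, -2.5, 1.4]
finger_gap: 0.723
```

Request:
drive_tool(increments=[0.45,0,0.5,0,0,0.45,0,0.5,0,0,0.45,0,0.5,0,0,0.45,0,0,0,0])

```text
time: 8.32
ee_pos: [0.5645, 0.0184, 0.0688]
ee_rot: [[0.002, 0.992, 0.122], [-0.001, 0.122, -0.992], [-1.0, 0.002, 0.001]]
wrist_force: [3.6, -2.9, 4.3]
finger_gap: 0.727
```

Request:
drive_tool(increments=[0.45,0,0.5,0,0,0.45,0,0.5,0,0,0.45,0,0.5,0,0,0.45,0,0,0,0])

```text
time: 8.65
ee_pos: [0.5651, 0.0194, 0.0692]
ee_rot: [[0.003, 0.993, 0.122], [-0.002, 0.122, -0.993], [-1.0, 0.003, 0.002]]
wrist_force: [3.3, -6.1, 3.4]
finger_gap: 0.73
```

Request:
drive_tool(increments=[0.45,0.5,0.5,0,0,0.45,0.5,0.5,0,0,0.45,0.5,0.5,0,0,0.45,0,0,0,0])

```text
time: 8.98
ee_pos: [0.5666, 0.0207, 0.0692]
ee_rot: [[0.003, 0.993, 0.122], [-0.003, 0.122, -0.993], [-1.0, 0.003, 0.003]]
wrist_force: [2.2, -6.4, 4.1]
finger_gap: 0.727
```

Request:
drive_tool(increments=[0.45,0.5,0.5,0,0,0.45,0.5,0.5,0,0,0.45,0.5,0.5,0,0,0.45,0,0,0,0])

```text
time: 9.32
ee_pos: [0.5683, 0.022, 0.0694]
ee_rot: [[0.004, 0.993, 0.122], [-0.003, 0.122, -0.993], [-1.0, 0.003, 0.003]]
wrist_force: [3.9, -7.0, 4.3]
finger_gap: 0.725
```

Request:
drive_tool(increments=[0.45,0,0.5,0,0,0.45,0,0.5,0,0,0.45,0,0.5,0,0,0.45,0,0,0,0])

```text
time: 9.65
ee_pos: [0.5688, 0.0228, 0.0698]
ee_rot: [[0.005, 0.993, 0.122], [-0.004, 0.122, -0.993], [-1.0, 0.004, 0.005]]
wrist_force: [2.9, -8.4, 5.9]
finger_gap: 0.725
```

```bash
python3 - <<'E'
from plant import robot
import cv2,numpy as np
b=robot.read_camera("side")[:,:,::-1]
v=cv2.resize(b[170:310,260:400],(700,700)[:2],interpolation=2)[:600]
cv2.imwrite("pics/d4.png",v);s=robot.sense();print(s["ee_pos"],s["wrist_force"],s["finger_gap"])
E
```

```text
[0.56874202 0.02287825 0.06973788] [ 2.98959998 -7.70597917  6.32343571] 0.7231824606001476
```

View pics/d4.png

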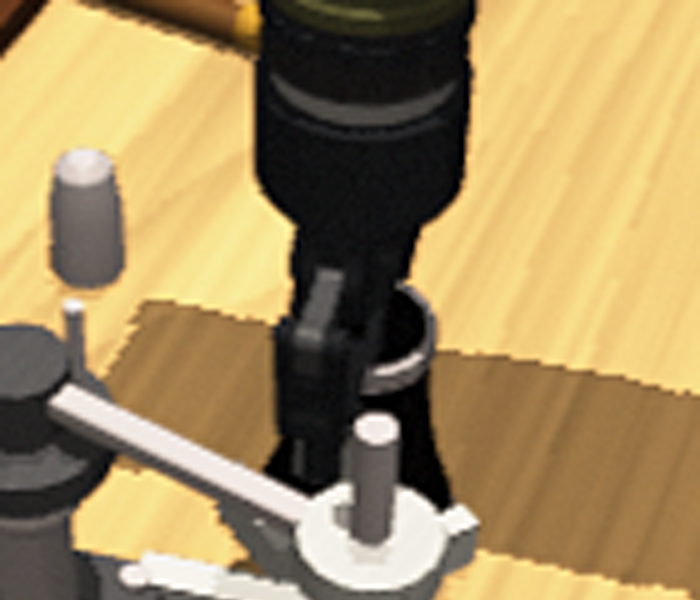

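```bash
python3 - <<'E'
from plant import robot
from h import *
s=robot.calibration("side")
b=robot.read_camera("side")[:,:,::-1].copy()
v=cv2.resize(b[170:310,260:400],(700,700),interpolation=2)
for (x,y),col in(((.5655,.0155),(0,255,0)),((.560,.012),(0,0,255))):
  for z,r in((.105,.0275),(.004,.039),(.022,.034),(.045,.029)):
    P=(circ(s,x,y,z,r)-[260,170])*5+2.5
    cv2.polylines(v,[np.int32(P)],True,col,1)
cv2.imwrite("pics/d5.png",v[:600])
E
```

```text
(no output)
```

View pics/d5.png

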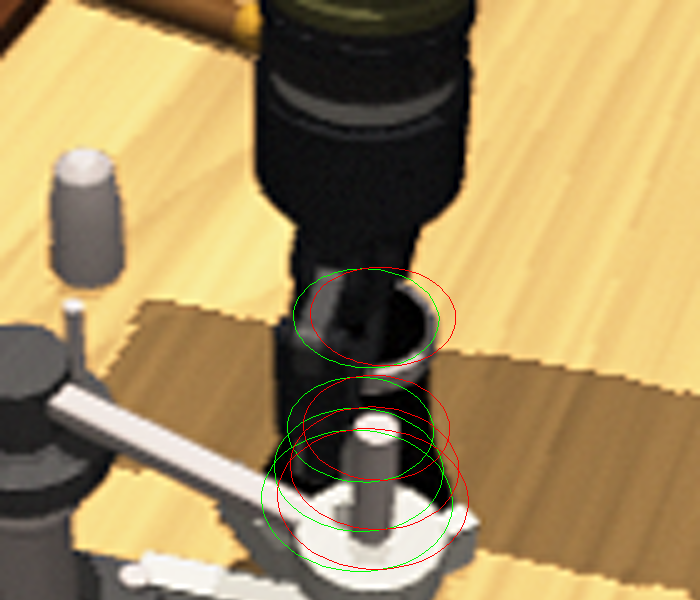

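Request:
drive_tool(increments=[0.6,-1,-1,0,0,0.8,-1,-1,0,0,1,0,-1,0,0,1,0,0,0,0,1,0,0,0,0,1,0,0,10,0,1,0,0,20,0,1,0,0,30,0,1,0,0,35,0,1,0,0,35,0,1,0,0,35,0,1,0,0,15,0])

```text
time: 10.75
ee_pos: [0.5662, 0.0221, 0.2542]
ee_rot: [[0.007, 0.992, 0.123], [0.001, 0.123, -0.992], [-1.0, 0.008, 0.0]]
wrist_force: [-0.1, 0.0, 1.0]
finger_gap: 1.0
```

Request:
drive_tool(increments=[1,-20,-40,0,0,1,-20,-35,0,0,1,-20,-35,0,0,1,-20,-35,0,0,1,-20,-35,0,0,1,-20,-35,0,0,1,0,0,0,0])

```text
time: 11.33
ee_pos: [0.4422, -0.1951, 0.2491]
ee_rot: [[-0.002, 0.993, 0.115], [-0.003, 0.115, -0.993], [-1.0, -0.002, 0.002]]
wrist_force: [-0.7, 0.7, 0.5]
finger_gap: 1.005
```

```bash
python3 - <<'E'
from plant import robot
from h import *
t=robot.calibration("top");s=robot.calibration("side")
T=robot.read_camera("top")[:,:,::-1].copy();S=robot.read_camera("side")[:,:,::-1].copy()
cv2.imwrite("pics/top6.png",T);cv2.imwrite("pics/side6.png",S)
v=np.hstack([cv2.resize(T[210:300,270:360],(400,400),interpolation=2),cv2.resize(S[190:310,270:390],(400,400),interpolation=2)])
cv2.imwrite("pics/d6.png",v);print(robot.sense()["ee_pos"])
E
```

```text
[ 0.44509515 -0.19143899  0.24898621]
```

View pics/d6.png

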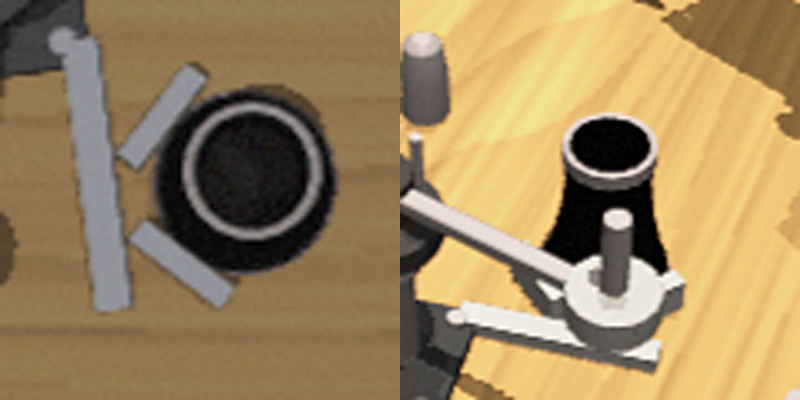

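```bash
python3 - <<'E'
from plant import robot
from h import *
t=robot.calibration("top");s=robot.calibration("side")
from scipy.optimize import least_squares
T=cv2.imread("pics/top0.png").astype(int);T6=cv2.imread("pics/top6.png");S6=cv2.imread("pics/side6.png")
def comps(im,x0,y0,x1,y1,lo,hi):
    a=im[y0:y1,x0:x1].astype(int);m=((a.max(2)-a.min(2)<25)&(a.max(2)>lo)&(a.max(2)<hi)).astype(np.uint8)
    n,l,st,c=cv2.connectedComponentsWithStats(m)
    return [(st[i],c[i]+[x0,y0],np.argwhere(l==i)[:,::-1]+[x0,y0]) for i in range(1,n) if st[i][4]>15]
for nm,im in(("0",T),("6",T6)):
    print(nm)
    for st,c,P in comps(im,280,215,360,290,100,256):
        (cx,cy),wh,ang=cv2.minAreaRect(P.astype(np.float32)); print(st,(cx,cy),wh,ang, ray(t,cx,cy,.025).round(4))
# ring fits
for n,c,im,box in(("top",t,T6,(305,225,350,270)),("side",s,S6,(315,220,350,250))):
    for st,ce,P in comps(im,*box,85,256):
        if st[4]<40: continue
        e=cv2.fitEllipse(P.astype(np.float32)) 
        print(n,st,ce,e, "z105",ray(c,*e[0],.105).round(4))
E
```

```text
0
[  1   1  36  64 667] (290.4427490234375, 248.32272338867188) (36.384437561035156, 58.12846374511719) 17.650121688842773 [0.5697 0.0819 0.025 ]
[ 19  45  24  19 156] (310.5199890136719, 269.1400146484375) (25.80000114440918, 6.0) 36.869895935058594 [0.5302 0.0434 0.025 ]
6
[  1   1  35  64 696] (289.9593505859375, 248.12701416015625) (35.430171966552734, 58.17406463623047) 17.744670867919922 [0.5701 0.0829 0.025 ]
[ 31  18  31  31 176] (326.0, 248.0) (29.698484420776367, 29.698484420776367) 45.0 [0.5707 0.0141 0.025 ]
[ 19  45  24  19 156] (310.6399841308594, 268.98004150390625) (25.80000114440918, 6.0) 36.869895935058594 [0.5305 0.0432 0.025 ]
top [  0   0  12  18 101] [309.42574257 232.01980198] ((309.4568786621094, 232.2632293701172), (6.271498680114746, 15.97809886932373), 31.781709671020508) z105 [0.5936 0.0456 0.105 ]
top [  6   8  31  31 211] [325.85308057 248.09478673] ((326.22100830078125, 247.99293518066406), (28.731182098388672, 28.904043197631836), 161.14651489257812) z105 [0.5662 0.0161 0.105 ]
top [ 0 36 11  9 54] [308.5        266.33333333] ((308.51422119140625, 266.3076171875), (5.602987766265869, 10.898027420043945), 123.3862075805664) z105 [0.534  0.0469 0.105 ]
side [  4   4  28  23 175] [333.02857143 237.09714286] ((332.64178466796875, 234.21421813964844), (20.12348747253418, 25.617290496826172), 97.76229858398438) z105 [0.5644 0.0189 0.105 ]
```

The side and top views agree that the bell ring is at about (0.566, 0.0165). The nest from the bars is (0.566, 0.0155), so the bell looks home. The last push showed a near-jam on one wall, so I'll do a verifying nudge.

Request:
drive_tool(increments=[1,20,34,0,0,1,20,35,0,0,1,20,35,0,0,1,20,35,0,0,1,20,35,0,0,1,20,33,0,0,1,0,0,0,0,1,0,0,0,0])

```text
time: 12.1
ee_pos: [0.5667, 0.0203, 0.248]
ee_rot: [[-0.0, 0.992, 0.129], [0.0, 0.129, -0.992], [-1.0, -0.0, -0.0]]
wrist_force: [-0.7, -0.3, 0.1]
finger_gap: 1.002
```

Request:
drive_tool(increments=[1,-1,-2,-18,0,1,0,-1,-18,0,1,0,0,-18,0,1,0,0,-18,0,1,0,0,-18,0,1,0,0,-18,0,1,0,0,-18,0,1,0,0,-16,0,1,0,0,-15,0,1,0,0,-13,0,1,0,0,-12,0,1,0,0,0,0])

```text
time: 13.1
ee_pos: [0.5622, 0.0132, 0.0642]
ee_rot: [[-0.005, 0.992, 0.122], [-0.0, 0.122, -0.993], [-1.0, -0.005, -0.001]]
wrist_force: [-0.3, 0.5, -0.6]
finger_gap: 1.0
```

Request:
drive_tool(increments=[0.45,0,0,0,0,0.45,0,0,0,0,0.45,0,0,0,0,0.45,0,1,0,0,0.45,0,1,0,0,0.45,0,0,0,0])

```text
time: 13.6
ee_pos: [0.5652, 0.0157, 0.0668]
ee_rot: [[0.001, 0.992, 0.123], [0.0, 0.123, -0.992], [-1.0, 0.001, -0.0]]
wrist_force: [-0.1, -0.0, -0.3]
finger_gap: 0.724
```

Request:
drive_tool(increments=[0.45,0,1,0,0,0.45,0,1,0,0,0.45,0,1,0,0,0.45,0,1,0,0,0.45,0,0,0,0])

```text
time: 14.02
ee_pos: [0.5653, 0.0193, 0.0667]
ee_rot: [[0.001, 0.992, 0.122], [-0.001, 0.122, -0.992], [-1.0, 0.001, 0.001]]
wrist_force: [-0.4, -1.2, 2.8]
finger_gap: 0.723
```

Request:
drive_tool(increments=[0.45,0,1,0,0,0.45,0,1,0,0,0.45,0,1,0,0,0.45,0,0,0,0])

```text
time: 14.35
ee_pos: [0.5657, 0.0216, 0.0669]
ee_rot: [[0.002, 0.993, 0.122], [-0.003, 0.122, -0.993], [-1.0, 0.002, 0.003]]
wrist_force: [0.5, -6.2, 4.7]
finger_gap: 0.726
```

Contact at about 6 N with almost no sideways force. I'll shift in +x under this push to see whether the bar on that side resists.

Request:
drive_tool(increments=[0.45,1,0.5,0,0,0.45,1,0.5,0,0,0.45,1,0,0,0,0.45,0,0,0,0])

```text
time: 14.68
ee_pos: [0.5674, 0.0222, 0.0664]
ee_rot: [[-0.001, 0.993, 0.122], [-0.003, 0.122, -0.993], [-1.0, -0.001, 0.003]]
wrist_force: [-0.8, -4.8, 5.1]
finger_gap: 0.725
```

Request:
drive_tool(increments=[0.45,1,0.5,0,0,0.45,1,0.5,0,0,0.45,1,0,0,0,0.45,0,0,0,0])

```text
time: 15.02
ee_pos: [0.5693, 0.0227, 0.0662]
ee_rot: [[-0.003, 0.993, 0.121], [-0.004, 0.121, -0.993], [-1.0, -0.003, 0.004]]
wrist_force: [-3.0, -8.0, 5.8]
finger_gap: 0.725
```

Request:
drive_tool(increments=[0.45,-1,0,0,0,0.45,-1,0,0,0,0.45,-1,0.5,0,0,0.45,-1,0.5,0,0,0.45,-1,0,0,0,0.45,0,0,0,0])

```text
time: 15.52
ee_pos: [0.5682, 0.0237, 0.0673]
ee_rot: [[0.005, 0.993, 0.122], [-0.004, 0.122, -0.993], [-1.0, 0.004, 0.005]]
wrist_force: [3.3, -8.6, 4.2]
finger_gap: 0.721
```

Request:
drive_tool(increments=[0.45,0,1,0,0,0.45,0,1,0,0,0.45,0,0,0,0])

```text
time: 15.77
ee_pos: [0.5682, 0.0243, 0.0676]
ee_rot: [[0.005, 0.993, 0.121], [-0.008, 0.121, -0.993], [-1.0, 0.004, 0.008]]
wrist_force: [2.9, -11.2, 7.2]
finger_gap: 0.728
```

Request:
drive_tool(increments=[0.6,0,-3,0,0,0.8,0,-3,0,0,1,0,-2,0,0,1,0,0,0,0,1,0,0,0,0,1,0,0,10,0,1,0,0,20,0,1,0,0,30,0,1,0,0,35,0,1,0,0,35,0,1,0,0,35,0,1,0,0,20,0])

```text
time: 16.77
ee_pos: [0.567, 0.0199, 0.2564]
ee_rot: [[0.006, 0.992, 0.123], [0.001, 0.123, -0.992], [-1.0, 0.006, 0.0]]
wrist_force: [0.2, 0.2, 0.1]
finger_gap: 1.002
```

Request:
drive_tool(increments=[1,-5,15,0,0,1,-10,25,0,0,1,-10,25,0,0,1,-10,25,0,0,1,-10,25,0,0,1,-5,15,0,0,1,0,0,0,0,1,0,0,0,0])

```text
time: 17.43
ee_pos: [0.5226, 0.1082, 0.2514]
ee_rot: [[-0.006, 0.983, 0.184], [0.034, 0.185, -0.982], [-0.999, -0.0, -0.034]]
wrist_force: [0.5, -0.1, 1.5]
finger_gap: 1.002
```

```bash
python3 - <<'E'
from plant import robot
import cv2,numpy as np
b=robot.read_camera("side")[:,:,::-1]
cv2.imwrite("pics/d7.png",b);s=robot.sense();print(s["ee_pos"],s["joint_positions"].round(1),s["time"])
E
```

```text
[0.52283362 0.10788774 0.25132187] [ 10.5  15.7  -6.6  67.7   2.  179.9] 17.4833
```

View pics/d7.png

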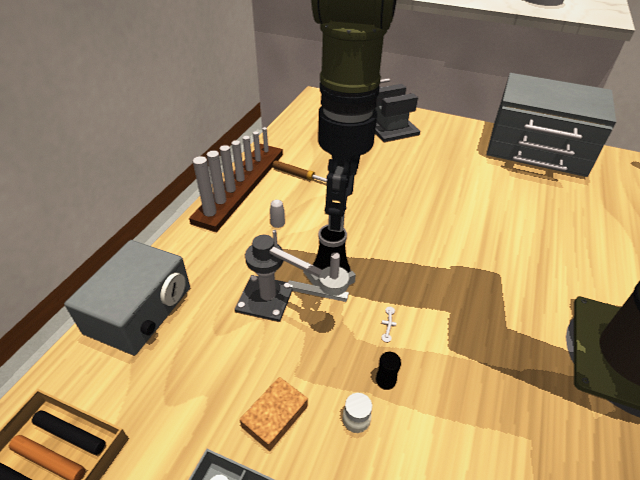

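Request:
drive_tool(increments=[1,0,0,0,0.1,1,0,0,0,0.1,1,0,0,0,0.1,1,0,0,0,0])

```text
time: 17.82
ee_pos: [0.5232, 0.1075, 0.2511]
ee_rot: [[-0.017, 0.884, 0.467], [0.03, 0.467, -0.884], [-0.999, -0.0, -0.035]]
wrist_force: [0.0, -0.1, 0.5]
finger_gap: 1.001
```

Request:
drive_tool(increments=[1,-2,10,0,0,1,-3,15,0,0,1,-3,12,0,0,1,-2,7,0,0,1,0,0,0,0,1,0,0,0,0])

```text
time: 18.32
ee_pos: [0.5124, 0.1526, 0.2513]
ee_rot: [[-0.016, 0.884, 0.467], [0.03, 0.467, -0.884], [-0.999, -0.0, -0.035]]
wrist_force: [-0.6, -0.0, 0.7]
finger_gap: 0.998
```

```bash
python3 - <<'E'
from plant import robot
import cv2,numpy as np
a=robot.read_camera("top")[:,:,::-1];b=robot.read_camera("side")[:,:,::-1]
v=np.hstack([cv2.resize(a[200:350,170:320],(400,400)),cv2.resize(b[160:310,250:400],(400,400))])
cv2.imwrite("pics/d8.png",v);s=robot.sense();print(s["ee_pos"],s["ee_rot"].round(3),s["joint_positions"].round(1),s["time"])
E
```

```text
[0.51255973 0.15207905 0.25132693] [[-0.016  0.885  0.466]
 [ 0.03   0.466 -0.884]
 [-0.999 -0.    -0.035]] [ 15.4  16.1  -6.   68.3   1.9 167.6] 18.4167
```

View pics/d8.png

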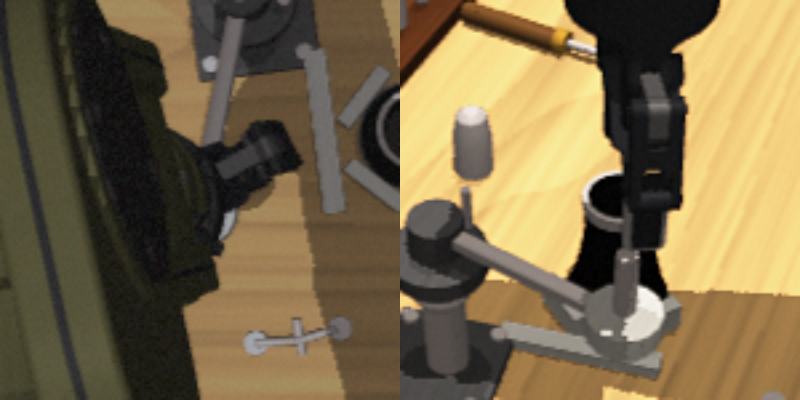

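Request:
drive_tool(increments=[1,0,0,-10,0,1,0,0,-15,0,1,0,0,-15,0,1,0,0,-15,0,1,0,0,-12,0,1,0,0,-6,0,1,0,0,0,0,1,0,0,0,0])

```text
time: 19.08
ee_pos: [0.5124, 0.1519, 0.178]
ee_rot: [[-0.017, 0.885, 0.466], [0.031, 0.466, -0.884], [-0.999, -0.001, -0.035]]
wrist_force: [0.1, -0.2, 0.1]
finger_gap: 1.001
```

Request:
drive_tool(increments=[0.5,0,0,0,0,0,0,0,0,0,-0.3,0,0,0,0,-0.4,0,0,0,0,-0.5,0,0,0,0,-0.5,0,0,0,0,-0.5,0,0,0,0,-0.5,0,0,0,0])

```text
time: 19.75
ee_pos: [0.5126, 0.1522, 0.1783]
ee_rot: [[-0.017, 0.884, 0.466], [0.031, 0.467, -0.884], [-0.999, -0.0, -0.035]]
wrist_force: [-0.3, 0.0, 0.9]
finger_gap: 0.244
```

Request:
drive_tool(increments=[-0.6,0,0,0,0,-0.65,0,0,0,0,-0.7,0,0,0,0,-0.7,0,0,0,0,-0.7,0,0,0,0])

```text
time: 20.17
ee_pos: [0.5119, 0.1524, 0.1784]
ee_rot: [[-0.018, 0.884, 0.467], [0.031, 0.467, -0.884], [-0.999, -0.001, -0.036]]
wrist_force: [-4.5, 1.9, 3.0]
finger_gap: 0.159
```

Request:
drive_tool(increments=[-0.8,0,0,0,0,-0.8,0,0,0,0])

```text
time: 20.33
ee_pos: [0.5118, 0.1523, 0.1785]
ee_rot: [[-0.018, 0.884, 0.467], [0.03, 0.467, -0.884], [-0.999, -0.001, -0.035]]
wrist_force: [-5.6, 3.1, 3.5]
finger_gap: 0.148
```

```bash
python3 - <<'E'
import numpy as np
c=np.array([.652,.1275]);p=np.array([.5120,.1523])-c
for k in np.linspace(0,1.2,25):
    q=c+[p[0]*np.cos(k)-p[1]*np.sin(k),p[0]*np.sin(k)+p[1]*np.cos(k)]
    print(round(k,3),(q*1000).round(1),(((q-pq)*1000).round(1) if k else ''));pq=q
E
```

```text
0.0 [512.  152.3] 
0.05 [510.9 145.3] [-1.1 -7. ]
0.1 [510.2 138.2] [-0.7 -7.1]
0.15 [509.9 131.1] [-0.4 -7.1]
0.2 [509.9 124. ] [-0.  -7.1]
0.25 [510.2 116.9] [ 0.4 -7.1]
0.3 [510.9 109.8] [ 0.7 -7.1]
0.35 [512.  102.8] [ 1.1 -7. ]
0.4 [513.4  95.8] [ 1.4 -7. ]
0.45 [515.2  88.9] [ 1.8 -6.9]
0.5 [517.2  82.1] [ 2.1 -6.8]
0.55 [519.7  75.5] [ 2.4 -6.7]
0.6 [522.4  68.9] [ 2.8 -6.5]
0.65 [525.5  62.5] [ 3.1 -6.4]
0.7 [528.9  56.3] [ 3.4 -6.2]
0.75 [532.7  50.2] [ 3.7 -6.1]
0.8 [536.7  44.3] [ 4.  -5.9]
0.85 [541.   38.7] [ 4.3 -5.7]
0.9 [545.5  33.3] [ 4.6 -5.4]
0.95 [550.4  28. ] [ 4.8 -5.2]
1.0 [555.5  23.1] [ 5.1 -5. ]
1.05 [560.8  18.4] [ 5.3 -4.7]
1.1 [566.4  14. ] [ 5.6 -4.4]
1.15 [572.2   9.8] [ 5.8 -4.1]
1.2 [578.2   6. ] [ 6.  -3.8]
```

Request:
drive_tool(increments=[-0.8,-1.1,-7,0,0.05,-0.8,-0.7,-7.1,0,0.05,-0.8,-0.4,-7.1,0,0.05,-0.8,0,-7.1,0,0.05,-0.8,0.4,-7.1,0,0.05,-0.8,0.7,-7.1,0,0.05,-0.8,0,0,0,0])

```text
time: 20.92
ee_pos: [0.5112, 0.1088, 0.1785]
ee_rot: [[-0.025, 0.707, 0.707], [0.024, 0.707, -0.707], [-0.999, -0.001, -0.035]]
wrist_force: [-5.1, 2.6, 3.1]
finger_gap: 0.149
```

Request:
drive_tool(increments=[-0.8,1.1,-7,0,0.05,-0.8,1.4,-7,0,0.05,-0.8,1.8,-6.9,0,0.05,-0.8,2.1,-6.8,0,0.05,-0.8,2.4,-6.7,0,0.05,-0.8,2.8,-6.5,0,0.05,-0.8,3.1,-6.4,0,0.05,-0.8,3.4,-6.2,0,0.05,-0.8,0,0,0,0])

```text
time: 21.67
ee_pos: [0.5301, 0.0558, 0.1785]
ee_rot: [[-0.032, 0.377, 0.926], [0.013, 0.926, -0.377], [-0.999, -0.0, -0.034]]
wrist_force: [-4.9, 2.7, 3.5]
finger_gap: 0.147
```

Request:
drive_tool(increments=[-0.8,3.7,-6.1,0,0.05,-0.8,4,-5.9,0,0.05,-0.8,4.3,-5.7,0,0.05,-0.8,4.6,-5.4,0,0.05,-0.8,4.8,-5.2,0,0.05,-0.8,2.5,-2.5,0,0.025,-0.8,0,0,0,0])

```text
time: 22.25
ee_pos: [0.5541, 0.0258, 0.1785]
ee_rot: [[-0.034, 0.112, 0.993], [0.005, 0.994, -0.112], [-0.999, 0.001, -0.034]]
wrist_force: [-3.3, 2.4, 3.4]
finger_gap: 0.146
```

Request:
drive_tool(increments=[-0.8,2.6,-2.5,0,0.025,-0.8,2.7,-2.4,0,0.025,-0.8,1.5,-1.3,0,0.014,-0.8,0,0,0,0])

```text
time: 22.58
ee_pos: [0.5607, 0.0199, 0.1785]
ee_rot: [[-0.034, 0.047, 0.998], [0.003, 0.999, -0.047], [-0.999, 0.001, -0.034]]
wrist_force: [-3.1, 3.8, 3.2]
finger_gap: 0.147
```

Request:
drive_tool(increments=[-0.8,1.1,-0.9,0,0.01,-0.8,1.1,-0.9,0,0.01,-0.8,0,0,0,0])

```text
time: 22.83
ee_pos: [0.563, 0.018, 0.1785]
ee_rot: [[-0.034, 0.026, 0.999], [0.002, 1.0, -0.026], [-0.999, 0.001, -0.034]]
wrist_force: [-2.1, 4.4, 2.3]
finger_gap: 0.151
```

Request:
drive_tool(increments=[-0.8,1.1,-0.9,0,0.01,-0.8,1.1,-0.9,0,0.01,-0.8,0,0,0,0])

```text
time: 23.08
ee_pos: [0.5653, 0.0162, 0.1785]
ee_rot: [[-0.034, 0.006, 0.999], [0.001, 1.0, -0.006], [-0.999, 0.001, -0.034]]
wrist_force: [-2.0, 4.6, 2.6]
finger_gap: 0.143
```

Request:
drive_tool(increments=[-0.8,1.1,-0.9,0,0.01,-0.8,0,0,0,0])

```text
time: 23.25
ee_pos: [0.5663, 0.0155, 0.1785]
ee_rot: [[-0.034, -0.004, 0.999], [0.001, 1.0, 0.004], [-0.999, 0.001, -0.034]]
wrist_force: [-1.8, 5.2, 2.1]
finger_gap: 0.147
```

Request:
drive_tool(increments=[-0.8,1.1,-0.9,0,0.01,-0.8,0,0,0,0])

```text
time: 23.42
ee_pos: [0.5666, 0.0152, 0.1785]
ee_rot: [[-0.036, -0.014, 0.999], [0.002, 1.0, 0.014], [-0.999, 0.003, -0.036]]
wrist_force: [-4.7, 7.4, 3.8]
finger_gap: 0.145
```

Request:
drive_tool(increments=[-0.8,1.1,-0.9,0,0.01,-0.8,0,0,0,0])

```text
time: 23.58
ee_pos: [0.5668, 0.015, 0.1785]
ee_rot: [[-0.037, -0.024, 0.999], [0.003, 1.0, 0.024], [-0.999, 0.004, -0.037]]
wrist_force: [-6.0, 9.4, 5.4]
finger_gap: 0.149
```

The arm stalled against the stop and the force is rising. I'll check the final scene.

Request:
drive_tool(increments=[-0.8,0,0,0,0,-0.8,0,0,0,0,-0.8,0,0,0,0,-0.8,0,0,0,0])

```text
time: 23.92
ee_pos: [0.5668, 0.015, 0.1785]
ee_rot: [[-0.037, -0.024, 0.999], [0.003, 1.0, 0.024], [-0.999, 0.004, -0.037]]
wrist_force: [-6.9, 9.5, 5.6]
finger_gap: 0.144
```

```bash
python3 - <<'E'
from plant import robot
import cv2,numpy as np
a=robot.read_camera("top")[:,:,::-1];b=robot.read_camera("side")[:,:,::-1]
cv2.imwrite("pics/top9.png",a);cv2.imwrite("pics/side9.png",b)
v=np.hstack([cv2.resize(a[:,130:510],(400,500)),cv2.resize(b[180:320,240:380],(400,500)[:1]+(500,))])
cv2.imwrite("pics/d9.png",v);s=robot.sense();print(s["ee_pos"],s["wrist_force"],s["finger_gap"],s["time"])
E
```

```text
[0.56680684 0.01498734 0.17846431] [-5.64508503  9.34027738  4.94086227] 0.14701531281934568 24.0167
```

View pics/d9.png

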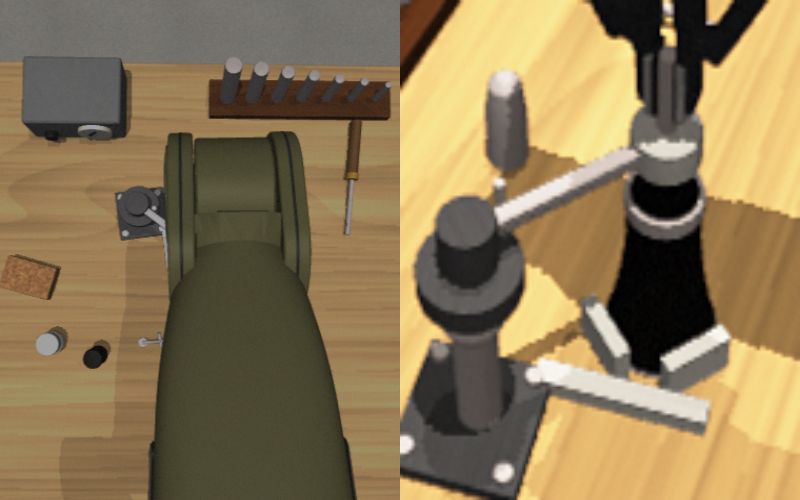

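View pics/side9.png

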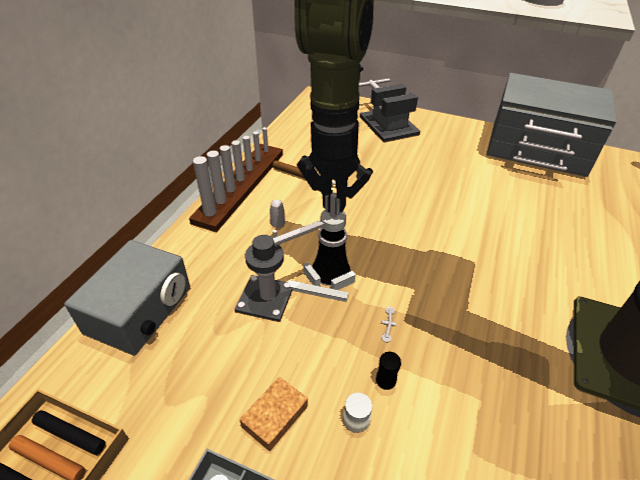

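The side view shows the bell in the V touching both bars (about (330,272)) and the lamp over its bore, with the fingers closed on the peg at about (333,205). The bystanders in view look to be where they started. I'm handing the job in.

```bash
python3 - <<'E'
from plant import robot
print(robot.close_job())
E
```

```text
the job is handed in; nothing more can be done
None
```

The bell is in the V-stop and the lamp arm is held against its stop, with the gripper still closed on the peg. I handed the job in at about 24 s.

- **Bell:** I gripped it lightly and slid it upright along the bench, then opened the fingers a little and nudged it home. The first, gripped push stopped about 5 mm short against one wall. After the nudging, the bell resisted sideways pushes in both directions at 8–11 N. Before that last nudge, the pictures put its axis within about 1 mm of the nest (top view) or 4 mm (side view). The last side picture shows it upright between both bars.
- **Lamp arm:** I gripped the peg and swung it round about 1.1 rad until it stalled. It stopped at (0.567, 0.015), above the nest. The wrist force was about 11 N sideways and steady, more than the 4.2 N the spring needs.
- **Bystanders:** All looked unmoved in the last pictures by eye. I did not measure them.
- **Slip:** On the way to the peg the last joint reached its range limit and the tool tilted by about 2°. I turned the tool away from the limit, but the tilt stayed. The peg grip held with it.

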